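Weigh the pepper mill that tipped over in the spice carousel

TASK

We want to weigh the tall pepper mill that has tipped over and leans in the spice carousel. First zero the empty kitchen scale: press its button fully down and let it come up again. Then lift the mill off the carousel without sending the carousel whirling round or upsetting the other jars in it, stand it upright wholly on the scale's round pan and let go; leave everything else on the counter alone.

Things in the scene. Friction and masses are not known exactly. Their poses are not given: they have to be found in the camera images.
- mill: Tall wooden pepper mill, loose, about 0.2 kg, 148 mm high. Origin: centre of its underside; z runs from foot to head. Body 44 mm in diameter up to 95 mm, steel neck 34 mm from 95 to 110 mm, head 42 mm from 110 to 148 mm. At first it leans about 32 degrees in the far bay of the carousel, head over the middle, resting on the bay's two partitions.
- carousel: Wooden spice carousel, 250 mm in diameter, spinning freely about its z axis. Origin on the axis, at counter height. Bay floors 30 mm above the counter, rim to 42 mm; two crossed 6 mm partitions, to 90 mm above the counter, at 45 degrees to its x and y axes, make bays centred on +x, +y, -x, -y. The leaning mill is in the +x bay; one jar stands in each other bay, 72 mm from the axis.
- jar_squat: White ceramic jar with steel cap, 48 mm in diameter, 68 mm high, upright in a bay of the carousel; origin at the centre of its underside, z up.
- jar_slim: Dark wooden jar, 38 mm in diameter, 85 mm high, upright in a bay of the carousel; origin at the centre of its underside, z up.
- tin: Plain steel tin, 50 mm in diameter, 55 mm high, upright in a bay of the carousel; origin at the centre of its underside, z up.
- scale: White kitchen scale, fixed to the counter, 210 mm (x) by 180 mm (y), deck 30 mm high; origin at the centre of its underside. A strip along its -x edge, nearest the robot, carries a dark display and the push button.
- pan (a point): Centre of the top face of the scale's round steel pan, 140 mm in diameter and flat, 42 mm above the counter.
- tare_top (a point): Centre of the top of the scale's round grey push button, 24 mm in diameter; it goes straight down.
- tare (a joint): Travel of the scale's push button: 0 up, 0.006 m fully down; sprung, fully down takes 4 N.
- sugar_bowl: White open bowl, 90 mm in diameter, 75 mm high, loose on the counter; origin at the centre of its underside. Not part of the job.
- honey_jar: Amber glass jar, 66 mm in diameter, 90 mm high, loose on the counter; origin at the centre of its underside. Not part of the job.
- mug: Blue mug, 80 mm in diameter, 90 mm high, loose on the counter; origin at the centre of its underside. Not part of the job.
- spoon: Wooden spoon lying on the counter between carousel and scale, along its own x axis. Not part of the job.
There are look-alikes about, which are no part of the job. Leave any blue look-alike of the tin alone. Of the things that look like the jar_slim, the larger one is meant.

How it is judged:
By the outcome, as a careful person would: the job done as asked, in the order asked, and still so for the second after the job is handed in, with the robot touching nothing.
It also fails if it takes over 58 s, if anything falls off the work surface, if the arm or the gripper's body presses on something with over 40 N, if the wrist force passes 120 N, or if a joint passes its speed limit or range.

ROBOT

A 6-joint arm with a two-finger parallel gripper is mounted at the origin on the work surface. World frame = base frame: x ahead of the robot, y to its left, z up, the work surface at z = 0. Lengths are in m, angles in rad, forces in N, time in s.
With the tool pointing down it reaches from about 0.375 to 0.75 m from the base axis. Payload 9 kg.
Tool frame: the origin (TCP) lies at the very end of the fingers, on their centre line; the grasp point (between the pads) lies ctrl.hold_point_z behind it (ctrl.hold_point_z is the distance from the TCP to the grasp point, in m); z points along the fingers, y is the line along which they close (so a half turn about z gives the same grasp; the last joint's range is limited). The gripper opens to 85 mm and grips with 20 to 120 N. Pads are 22 mm wide; open, the fingers measure 114 mm over their backs; the gripper's body (76 mm by 85 mm) begins 54 mm behind the grasp point. The pads swing forward as they close: fully open they stand 13 mm farther back than shut.
Start: joints at [-1.391, 0.104, 0.097, 1.564, 0, 1.353], TCP at [0.232, -0.553, 0.231] pointing down, gripper open.
Joint ranges: [-2.99, 2.99], [-0.84, 1.86], [-1.1, 1.16], [-1.84, 2.11], [-1.51, 1.56], [-3.14, 3.14]. Speed limits (rad/s): [2.22, 2.22, 2.57, 3.14, 3.14, 3.14].

INTERFACE

Orientations are given as a 3x3 rotation matrix whose columns are the frame's x, y, z axes.
In Python, from workcell import monitor, optics, ticket, ctrl gives the robot as it stands. The module is installed in compiled form; this text tells all that it offers.
- The arm moves only by the tool servo_tool, never from a script. Its argument "increments" is text: rows parted by semicolons, each of 6 numbers parted by spaces: the shift along the tool's x, y, z each as a share of 0.4 m, from -1 to 1, then the turn, a rotation vector about the tool's x, y, z each as a share of 5 degrees, from -1 to 1. A call has 1 to 5 rows; each row shifts and turns the commanded pose from where the row before left it, along the tool's axes as they then stand; what a row does not reach is not made up. A row lasts 1/12 s, in which the tool goes at most 41.7 mm and 7.16 degrees, less where a joint would pass 70% of its speed; a pose out of reach is approached as far as the arm can. A call with a number of a shift or a turn outside -1 to 1 is refused whole. A call with a gripper value outside its range is refused whole. "fingers" is the closure, from -1 (fully open) to 1 (shut), set as the call begins (left out, the last holds). The fingers move at their own pace and stop on an object; "force" is the grip in N (left out, the last holds). Time passes only in rows, so rows that do not move let the fingers close. It gives the time, the measured TCP pose, the force, the opening and the grip force at its end, in the units of the state.
- monitor.read_state(): the state, without advancing time (a new reading comes with each control period).
- optics.capture(name): name is "scene" or "top" or "wrist"; returns a dict with "pixels" (400x640x3 uint8, blue, green, red), "fx", "fy", "cx", "cy" (pixels), "xyz" and "rotation" of the camera in the world; the wrist camera has in their place "T_tool_cam" (4x4, takes a point from camera to tool coordinates, whose origin is the TCP and whose axes are the flange's). Camera axes: x right, y down, z forward; pixel columns grow to the right and rows downward; lengths in m; the calibration is good to about 2 mm. A picture is of the moment at which its call begins: read the wrist's pose just before it. There is no depth.
- ticket.finish_job(): hands the job in; it is judged then, once.
The state is a dict: "t": time; "joint_pos": joint angles; "dq": joint speeds; "tau": joint torques, N m; "position": TCP position; "eef_rot": TCP orientation; "force": force on the tool from outside, world axes, zero at the start; "wrist_torque": the same for the moment, N m; "width": finger opening in m; "grasp_force": force on a finger pad.
Only numpy, scipy, OpenCV 4.12 (cv2) and the standard library are available. Lean on these libraries where they do the work, as an engineer would, in place of code of your own. Each camera call takes 0.05 s, during which the arm holds its last target. There are 200 camera calls.

## Working session

There is one attempt and no reset: what is moved stays moved. The work goes in short steps, Python scripts to look and compute and a tool call to move; the robot and the scene stay as the last step left them, time stands still between calls to the robot, and variables do not carry over. Pictures are saved under pics/ and viewed, at most 10 in all, crops included, and the job is handed in when it is done.

Besides the shell and the picture viewer there is one more tool, called after "Request:" by a JSON object that holds its "method" and its "body", one argument or row to a line. servo_tool: Moves the arm, as the interface text tells. Its arguments: {"type":"object","properties":{"increments":{"type":"string"},"fingers":{"type":"number"},"force":{"type":"number"}},"required":["increments"]}

```bash
mkdir -p pics; cat > h.py <<'E'
import numpy as np, cv2, pickle
from workcell import monitor, optics, ticket, ctrl
def snap(n,f):
    c=optics.capture(n); cv2.imwrite(f'pics/{f}.png',c['pixels']); pickle.dump(c,open(f'pics/{f}.pkl','wb')); return c
def ray(c,u,v):
    d=np.array([(u-c['cx'])/c['fx'],(v-c['cy'])/c['fy'],1.]); return np.array(c['xyz']),np.array(c['rotation'])@d
def atz(c,u,v,z):
    o,d=ray(c,u,v); return o+d*(z-o[2])/d[2]
def proj(c,p):
    q=np.array(c['rotation']).T@(np.array(p)-np.array(c['xyz'])); return np.array([c['fx']*q[0]/q[2]+c['cx'],c['fy']*q[1]/q[2]+c['cy']])
def load(f): return pickle.load(open(f'pics/{f}.pkl','rb'))
E
python3 - <<'E'
from h import *
for n in('scene','top'):
    c=snap(n,n+'0'); print(n,c['fx'],c['cx'],c['cy'],np.round(c['xyz'],3),np.round(c['rotation'],3).tolist())
print(ctrl.hold_point_z); s=monitor.read_state(); print(s)
print(optics.capture('wrist')['T_tool_cam'])
E
```

```text
scene 383.061710299543 320.240725897118 193.0748883072196 [1.222 0.256 0.888] [[-0.328, 0.706, -0.627], [0.945, 0.242, -0.222], [-0.005, -0.665, -0.747]]
top 384.7685654710688 324.22732762903354 195.5044214560569 [0.484 0.028 1.196] [[0.014, -0.999, 0.032], [-1.0, -0.015, -0.009], [0.009, -0.032, -0.999]]
0.0187
{'t': 0.1, 'joint_pos': array([-1.39069189e+00,  1.04646242e-01,  9.65396655e-02,  1.56389823e+00,
       -1.35032924e-05,  1.35310577e+00]), 'dq': array([ 0.00102354, -0.00128521,  0.00068067,  0.00012696,  0.000904  ,
        0.00010446]), 'tau': array([ 7.03800295e-03, -5.58212042e+01,  5.04713988e+01,  1.32675338e-02,
       -3.17373806e-04, -1.21345920e-07]), 'position': array([ 0.23238665, -0.55284209,  0.23059213]), 'eef_rot': array([[ 9.21917451e-01,  3.87386321e-01, -2.29762144e-04],
       [ 3.87386310e-01, -9.21916720e-01,  1.18651089e-03],
       [ 2.47816527e-04, -1.18287181e-03, -9.99999270e-01]]), 'force': array([-0.29257033, -0.72827349,  0.21662956]), 'wrist_torque': array([ 0.01383313, -0.00545952, -0.00503679]), 'grasp_force': 0.0, 'width': 0.0857024743916801}
[[-9.15748161e-04 -9.61563593e-01 -2.74580806e-01  6.86543269e-02]
 [ 9.99999245e-01 -1.10551477e-03  5.36364088e-04 -2.64190892e-04]
 [-8.19301315e-04 -2.74580107e-01  9.61563879e-01 -1.43366875e-01]
 [ 0.00000000e+00  0.00000000e+00  0.00000000e+00  1.00000000e+00]]
```

View pics/scene0.png

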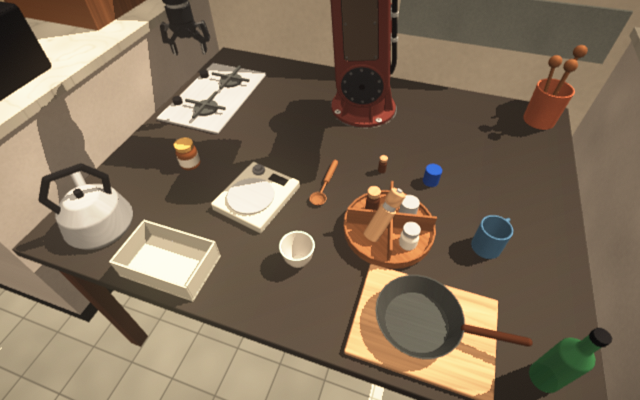

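View pics/top0.png

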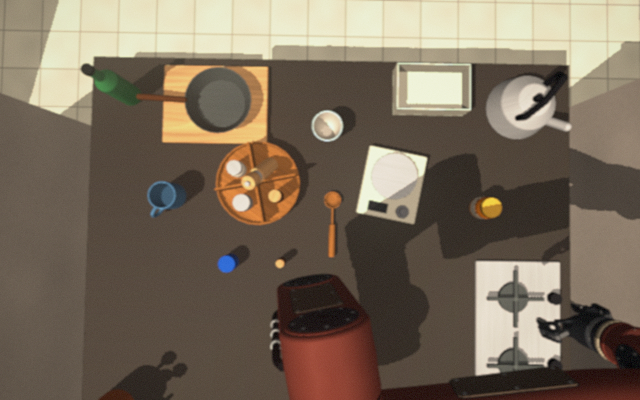

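Scene picture: carousel around (390,228), with the mill lying from its head at (397,195) to its foot at (378,240). The scale is at (256,197). Top picture: carousel at (258,183), scale at (392,184), button near (402,211). Next I'll enlarge the carousel and scale in both views.

```bash
python3 - <<'E'
from h import *
t=load('top0')['pixels'];s=load('scene0')['pixels']
a=cv2.resize(t[130:280,205:315],None,fx=4,fy=4,interpolation=3)
b=cv2.resize(t[135:235,345:440],None,fx=4,fy=4,interpolation=3)
cv2.imwrite('pics/a.png',np.hstack([a[:600,:440],cv2.copyMakeBorder(b[:,:360],0,200,0,0,0)]))
cv2.imwrite('pics/b.png',cv2.resize(s[150:270,335:450],None,fx=5,fy=5,interpolation=3))
E
```

```text
(no output)
```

View pics/a.png

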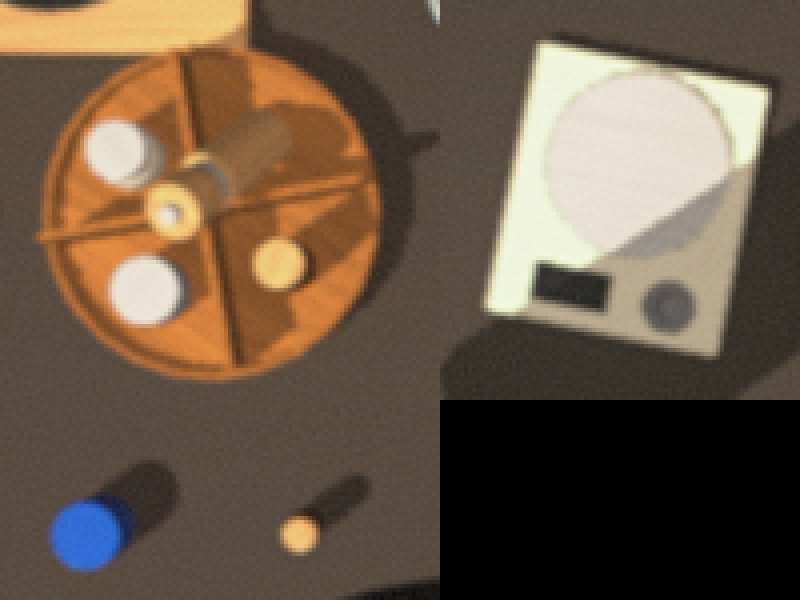

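View pics/b.png

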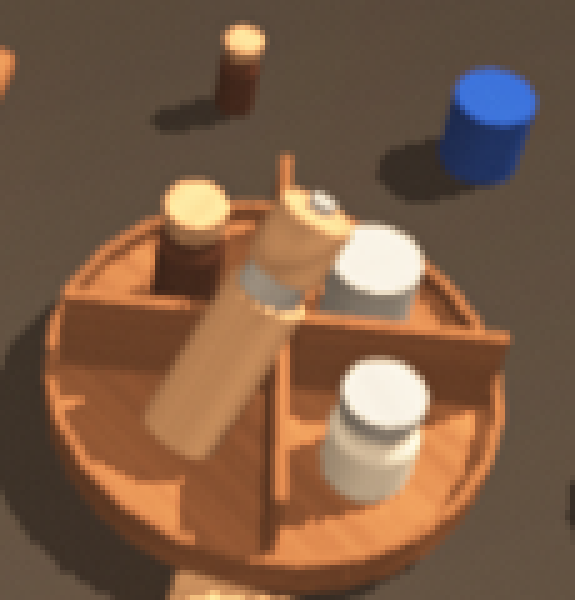

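The mill is the only one of its kind, leaning in the upper-right bay of crop a, with its head at full-frame (248,183). The slim-jar look-alikes are at (274.5,195.5) in the bay and the smaller one at (280,264) on the counter. The tin is in the bay, and its blue look-alike is at (227,264). I'll touch none of these. Now triangulating.

```bash
cat >> h.py <<'E'
def tri(obs):
    A=np.zeros((3,3));b=np.zeros(3)
    for c,u,v in obs:
        o,d=ray(c,u,v); d=d/np.linalg.norm(d); P=np.eye(3)-np.outer(d,d); A+=P;b+=P@o
    p=np.linalg.solve(A,b); return p,[np.round(proj(c,p)-[u,v],1) for c,u,v in obs]
E
python3 - <<'E'
from h import *
t=load('top0');s=load('scene0')
T=lambda x,y:(t,205+x/4,130+y/4); S=lambda x,y:(s,335+x/5,150+y/5); B=lambda x,y:(t,345+(x-440)/4,135+y/4)
print('head',tri([T(173,211),S(322,207)]))
print('neck',tri([T(214,180),S(271,284)]))
print('axis',atz(*T(210,209),.09),atz(*S(285,325),.09))
P=[atz(*T(*q),.09) for q in((40,237),(375,180),(183,55),(238,362))]
for a,b in((0,1),(3,2)): d=P[b]-P[a];print('part ang',np.degrees(np.arctan2(d[1],d[0])),np.linalg.norm(d))
print('rim centre',atz(*T(211,215),.042))
pan=atz(*B(640,164),.042);but=atz(*B(669,306),.036);print('pan',pan,'button',but)
C=[atz(*B(*q),.03) for q in((537,42),(770,90),(718,355),(486,312))];print(np.round(C,3),np.mean(C,0))
for n,z in (('slim',.115),('tin',.085),('squat',.098)):
    q={'slim':(279,262),'tin':(145,290),'squat':(115,147)}[n];print(n,atz(*T(*q),z))
p=proj(s,pan);print('scene pan',p,proj(s,but))
E
```

```text
head (array([0.54724356, 0.22625832, 0.16685896]), [array([-1.3,  0.2]), array([-1.4,  0. ])])
neck (array([0.57123775, 0.20823087, 0.12635586]), [array([-2.1,  0.4]), array([-2.3,  0. ])])
axis [0.55455273 0.21091958 0.09      ] [0.5634375  0.22479145 0.09      ]
part ang -79.44497509787888 0.24355641946928136
part ang 11.256171751608004 0.22458422894872257
rim centre [0.55311711 0.2180149  0.042     ]
pan [ 0.58265109 -0.19390615  0.042     ] button [ 0.47617139 -0.2178914   0.036     ]
[[ 0.676 -0.117  0.03 ]
 [ 0.642 -0.295  0.03 ]
 [ 0.44  -0.257  0.03 ]
 [ 0.47  -0.08   0.03 ]] [ 0.55661486 -0.18720422  0.03      ]
slim [0.51644732 0.15771294 0.115     ]
tin [0.49575545 0.25731599 0.085     ]
squat [0.59733694 0.27816678 0.098     ]
scene pan [248.68899306 193.88867504] [257.12317422 169.42235885]
```

```bash
cat >> h.py <<'E'
from scipy.spatial.transform import Rotation as Ro
def Rdown(yaw): # tool z down, x at yaw
    c,s=np.cos(yaw),np.sin(yaw); return np.array([[c,s,0],[s,-c,0],[0,0,-1.]])
def plan(p,R,step=.04,deg=4.8):
    s=monitor.read_state(); p0=np.array(s['position']);R0=np.array(s['eef_rot']);p=np.array(p)
    w=(Ro.from_matrix(R0).inv()*Ro.from_matrix(R)).as_rotvec(degrees=True)
    n=int(np.ceil(max(np.linalg.norm(p-p0)/step,np.linalg.norm(w)/deg,1)))
    out=[]
    for i in range(n):
        Ri=(Ro.from_matrix(R0)*Ro.from_rotvec(w*i/n,degrees=True)).as_matrix()
        out.append(' '.join('%.3f'%x for x in np.r_[Ri.T@(p-p0)/n/.4,w/n/5]))
    print('t',s['t'],'n',n)
    for i in range(0,n,5): print('; '.join(out[i:i+5]))
E
python3 -c "
from h import *
plan([.478,-.218,.15],Rdown(np.radians(-10)))"
```

```text
t 0.15 n 11
0.081 -0.049 0.018 -0.001 0.000 0.596; 0.078 -0.053 0.018 -0.001 0.000 0.596; 0.075 -0.057 0.018 -0.001 0.000 0.596; 0.072 -0.061 0.018 -0.001 0.000 0.596; 0.069 -0.064 0.018 -0.001 0.000 0.596
0.066 -0.068 0.018 -0.001 0.000 0.596; 0.062 -0.071 0.018 -0.001 0.000 0.596; 0.058 -0.074 0.018 -0.001 0.000 0.596; 0.054 -0.077 0.018 -0.001 0.000 0.596; 0.050 -0.080 0.018 -0.001 0.000 0.596
0.046 -0.082 0.018 -0.001 0.000 0.596
```

Request:
{"method": "servo_tool", "body": {
  "increments": "0.081 -0.049 0.018 0 0 0.6; 0.078 -0.053 0.018 0 0 0.6; 0.075 -0.057 0.018 0 0 0.6; 0.072 -0.061 0.018 0 0 0.6; 0.069 -0.064 0.018 0 0 0.6",
  "fingers": 1,
  "force": 30
}}

```text
t: 0.57
position: [0.3441, -0.399, 0.1947]
eef_rot: [[0.991, 0.132, -0.0], [0.132, -0.991, 0.0], [-0.0, -0.0, -1.0]]
force: [0.4, -0.3, 0.3]
width: 0.0254
grasp_force: 0.0
```

Request:
{"method": "servo_tool", "body": {
  "increments": "0.066 -0.068 0.018 0 0 0.6; 0.062 -0.071 0.018 0 0 0.6; 0.058 -0.074 0.018 0 0 0.6; 0.054 -0.077 0.018 0 0 0.6; 0.05 -0.08 0.018 0 0 0.6"
}}

```text
t: 0.98
position: [0.4558, -0.2469, 0.1589]
eef_rot: [[0.992, -0.128, 0.0], [-0.128, -0.992, -0.0], [0.0, 0.0, -1.0]]
force: [0.4, -1.7, 0.0]
width: 0.0
grasp_force: 0.0
```

Request:
{"method": "servo_tool", "body": {
  "increments": "0.046 -0.082 0.018 0 0 0.6; 0 0 0 0 0 0; 0 0 0 0 0 0"
}}

```text
t: 1.23
position: [0.4779, -0.2165, 0.1514]
eef_rot: [[0.985, -0.173, -0.001], [-0.173, -0.985, 0.001], [-0.001, -0.001, -1.0]]
force: [0.0, 0.5, -0.8]
width: 0.0002
grasp_force: 0.0
```

```bash
cat >> h.py <<'E'
def wsnap(f):
    s=monitor.read_state(); c=snap('wrist',f); R=np.array(s['eef_rot']);T=np.array(c['T_tool_cam'])
    c['rotation']=R@T[:3,:3]; c['xyz']=R@T[:3,3]+s['position']; pickle.dump(c,open(f'pics/{f}.pkl','wb')); return c
E
python3 -c "
from h import *
c=wsnap('w1');s=monitor.read_state();print(s['t'],s['position'],s['force'],s['width'])
print(np.round(s['eef_rot'],3).tolist(),proj(c,[.476,-.218,.036]),proj(c,s['position']))"
```

```text
1.2833 [ 0.47752757 -0.21791892  0.15182828] [-0.41020327 -0.69313356 -0.06180407] 8.369486169457515e-05
[[0.985, -0.175, -0.001], [-0.175, -0.985, -0.0], [-0.001, 0.0, -1.0]] [316.25643105 193.45273138] [316.64638552 249.00482563]
```

View pics/w1.png

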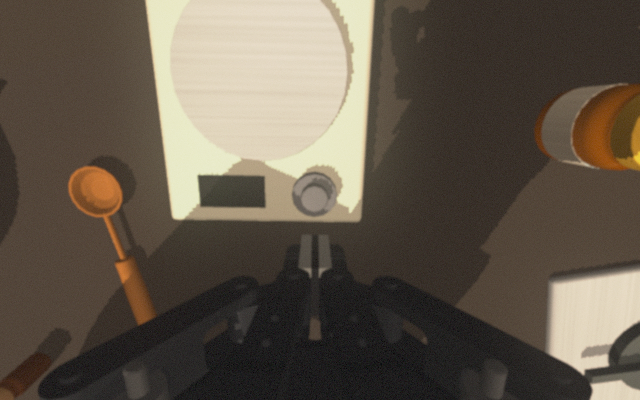

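The wrist picture shows the button at (315,193), about 1 px from the prediction, and the pan spanning u 170–353. Everything agrees, so I'm descending.

Request:
{"method": "servo_tool", "body": {
  "increments": "-0.004 0 0.08 0 0 0; 0 0 0.08 0 0 0; 0 0 0.08 0 0 0; 0 0 0.01 0 0 0; 0 0 0 0 0 0"
}}

```text
t: 1.7
position: [0.4741, -0.2184, 0.051]
eef_rot: [[0.984, -0.179, -0.003], [-0.179, -0.984, 0.002], [-0.003, -0.001, -1.0]]
force: [-1.3, 0.1, 3.0]
width: -0.0002
grasp_force: 0.7
```

Request:
{"method": "servo_tool", "body": {
  "increments": "0 0 0.008 0 0 0; 0 0 0.008 0 0 0; 0 0 0.005 0 0 0; 0 0 0 0 0 0"
}}

```text
t: 2.03
position: [0.4769, -0.2196, 0.046]
eef_rot: [[0.984, -0.178, 0.002], [-0.178, -0.984, -0.003], [0.003, 0.003, -1.0]]
force: [-3.4, -2.6, 6.5]
width: -0.0
grasp_force: 3.3
```

Request:
{"method": "servo_tool", "body": {
  "increments": "0 0 0 0 0 0; 0 0 0 0 0 0"
}}

```text
t: 2.2
position: [0.4769, -0.2197, 0.046]
eef_rot: [[0.984, -0.177, 0.002], [-0.177, -0.984, -0.003], [0.003, 0.003, -1.0]]
force: [-3.0, -2.4, 9.0]
width: -0.0005
grasp_force: 4.0
```

Request:
{"method": "servo_tool", "body": {
  "increments": "0 0 0.005 0 0 0; 0 0 0 0 0 0; 0 0 0 0 0 0"
}}

```text
t: 2.45
position: [0.477, -0.2198, 0.0456]
eef_rot: [[0.984, -0.177, 0.002], [-0.177, -0.984, -0.004], [0.003, 0.003, -1.0]]
force: [-10.1, 2.9, 24.0]
width: 0.0
grasp_force: 11.9
```

```bash
python3 -c "
from h import *
a=load('w1')['pixels'];c=wsnap('w2');b=c['pixels']
cv2.imwrite('pics/w12.png',np.hstack([cv2.resize(a[165:225,285:345],None,fx=6,fy=6,interpolation=3),cv2.resize(b[150:290,250:390],(360,360),interpolation=3)]))
s=monitor.read_state();print(s['position'],s['force'])"
```

```text
[ 0.47698074 -0.21977516  0.04566864] [-9.25198034  2.71410538 24.11278994]
```

View pics/w12.png

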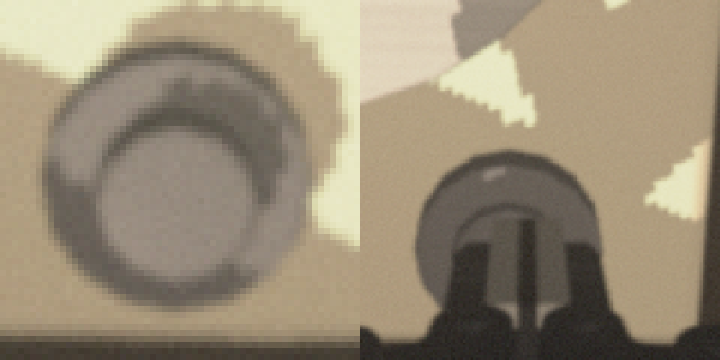

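The inner disc is the button top, at about z 0.05, and it stands inside a wider collar. The fingers are on it. I'll rise slowly and read force against height, to confirm the full 6 mm of spring travel.

Request:
{"method": "servo_tool", "body": {
  "increments": "0 0 -0.008 0 0 0; 0 0 0 0 0 0; 0 0 0 0 0 0"
}}

```text
t: 2.75
position: [0.4771, -0.2194, 0.0466]
eef_rot: [[0.984, -0.177, 0.003], [-0.177, -0.984, -0.003], [0.003, 0.002, -1.0]]
force: [-0.0, -2.4, 3.8]
width: 0.0003
grasp_force: 1.8
```

Request:
{"method": "servo_tool", "body": {
  "increments": "0 0 -0.004 0 0 0; 0 0 0 0 0 0; 0 0 0 0 0 0"
}}

```text
t: 3.0
position: [0.4764, -0.2185, 0.0469]
eef_rot: [[0.984, -0.177, 0.001], [-0.177, -0.984, -0.001], [0.001, 0.0, -1.0]]
force: [2.2, -1.7, 3.1]
width: 0.0001
grasp_force: 1.7
```

Request:
{"method": "servo_tool", "body": {
  "increments": "0 0 -0.004 0 0 0; 0 0 0 0 0 0; 0 0 0 0 0 0"
}}

```text
t: 3.25
position: [0.476, -0.2181, 0.0481]
eef_rot: [[0.984, -0.177, 0.0], [-0.177, -0.984, -0.0], [0.0, -0.0, -1.0]]
force: [2.3, -0.5, 3.3]
width: 0.0002
grasp_force: 1.4
```

Request:
{"method": "servo_tool", "body": {
  "increments": "0 0 -0.005 0 0 0; 0 0 0 0 0 0; 0 0 0 0 0 0"
}}

```text
t: 3.5
position: [0.4757, -0.2179, 0.0499]
eef_rot: [[0.984, -0.177, -0.001], [-0.177, -0.984, 0.001], [-0.001, -0.0, -1.0]]
force: [0.3, 0.1, 2.2]
width: -0.0
grasp_force: 1.0
```

Request:
{"method": "servo_tool", "body": {
  "increments": "0 0 -0.005 0 0 0; 0 0 0 0 0 0; 0 0 0 0 0 0"
}}

```text
t: 3.75
position: [0.4756, -0.2179, 0.0519]
eef_rot: [[0.984, -0.177, -0.001], [-0.177, -0.984, 0.0], [-0.001, -0.0, -1.0]]
force: [0.3, 0.4, 1.6]
width: 0.0001
grasp_force: 0.5
```

The force fell from 3.8 N at 0.0466 through 2.2 at 0.050 to 1.6 at 0.052. The hard stop was at about 0.046 and 4 N, so the button went fully down and came back up. Next is rising and viewing the mill along its axis.

Request:
{"method": "servo_tool", "body": {
  "increments": "0 0 -0.05 0 0 0; 0 0 -0.1 0 0 0; 0 0 -0.1 0 0 0; 0 0 -0.1 0 0 0; 0 0 -0.1 0 0 0",
  "fingers": -1
}}

```text
t: 4.17
position: [0.4753, -0.2177, 0.2336]
eef_rot: [[0.984, -0.177, -0.001], [-0.177, -0.984, 0.0], [-0.001, -0.0, -1.0]]
force: [1.1, -0.3, -1.0]
width: 0.0603
grasp_force: 0.0
```

```bash
cat >> h.py <<'E'
def Rmill(az,tilt): # head leans toward az+180; tool z = -axis, tool x outward
    a,t=np.radians([az,tilt]); m=np.array([-np.sin(t)*np.cos(a),-np.sin(t)*np.sin(a),np.cos(t)])
    y=np.array([np.sin(a),-np.cos(a),0]); return np.c_[np.cross(y,-m),y,-m],m
E
python3 -c "
from h import *
R,m=Rmill(-34,32);print(R,m)
plan(np.array([.547,.226,.167])+.10*m,R)"
```

```text
[[ 0.70306374 -0.5591929   0.43932298]
 [-0.47422248 -0.82903757 -0.29632709]
 [ 0.52991926  0.         -0.8480481 ]] [-0.43932298  0.29632709  0.8480481 ]
t 4.1667 n 12
-0.012 -0.098 -0.004 -0.111 0.526 0.386; -0.015 -0.098 -0.005 -0.111 0.526 0.386; -0.018 -0.097 -0.007 -0.111 0.526 0.386; -0.021 -0.096 -0.009 -0.111 0.526 0.386; -0.024 -0.095 -0.011 -0.111 0.526 0.386
-0.026 -0.094 -0.013 -0.111 0.526 0.386; -0.029 -0.093 -0.015 -0.111 0.526 0.386; -0.031 -0.092 -0.017 -0.111 0.526 0.386; -0.033 -0.091 -0.020 -0.111 0.526 0.386; -0.035 -0.090 -0.022 -0.111 0.526 0.386
-0.037 -0.088 -0.025 -0.111 0.526 0.386; -0.039 -0.087 -0.027 -0.111 0.526 0.386
```

Request:
{"method": "servo_tool", "body": {
  "increments": "-0.012 -0.098 -0.02 -0.11 0.526 0.386; -0.015 -0.098 -0.02 -0.11 0.526 0.386; -0.018 -0.097 -0.02 -0.11 0.526 0.386; -0.021 -0.096 -0.02 -0.11 0.526 0.386; -0.024 -0.095 -0.02 -0.11 0.526 0.386"
}}

```text
t: 4.58
position: [0.4804, -0.0307, 0.2655]
eef_rot: [[0.922, -0.322, 0.214], [-0.309, -0.947, -0.094], [0.233, 0.021, -0.972]]
force: [0.4, -0.4, 0.5]
width: 0.0855
grasp_force: 0.0
```

Request:
{"method": "servo_tool", "body": {
  "increments": "-0.026 -0.094 -0.013 -0.11 0.526 0.386; -0.029 -0.093 -0.015 -0.11 0.526 0.386; -0.031 -0.092 -0.01 -0.11 0.526 0.386; -0.033 -0.091 -0.01 -0.11 0.526 0.386; -0.035 -0.09 -0.01 -0.11 0.526 0.386"
}}

```text
t: 5.0
position: [0.4701, -0.0012, 0.2822]
eef_rot: [[0.876, -0.291, 0.385], [-0.286, -0.956, -0.073], [0.389, -0.047, -0.92]]
force: [-0.4, -0.3, 0.6]
width: 0.0857
grasp_force: 0.0
```

```bash
python3 -c "
from h import *
R,m=Rmill(-34,32)
plan(np.array([.547,.226,.167])+.10*m,R);s=monitor.read_state();print(s['position'],s['width'],s['joint_pos'])"
```

```text
t 5.0 n 7
-0.020 -0.091 0.008 -0.292 0.268 0.398; -0.023 -0.090 0.005 -0.292 0.268 0.398; -0.027 -0.089 0.002 -0.292 0.268 0.398; -0.030 -0.088 -0.001 -0.292 0.268 0.398; -0.033 -0.087 -0.004 -0.292 0.268 0.398
-0.036 -0.086 -0.007 -0.292 0.268 0.398; -0.038 -0.084 -0.010 -0.292 0.268 0.398
[ 0.47012309 -0.00124931  0.28224025] 0.08565092527728736 [-0.31634473 -0.84011352 -0.61406179  1.39689966  0.05101293  3.14062638]
```

Joint 6 hit its end, since yaw = J1 − J6 + π. I'll use the half-turned, equivalent grasp (y reversed) and first unwind the last joint in place.

Request:
{"method": "servo_tool", "body": {
  "increments": "0 0 0 0 0 -1; 0 0 0 0 0 -1; 0 0 0 0 0 -1; 0 0 0 0 0 -1; 0 0 0 0 0 -1"
}}

```text
t: 5.42
position: [0.4709, -0.002, 0.2856]
eef_rot: [[0.914, 0.109, 0.39], [0.149, -0.986, -0.075], [0.376, 0.127, -0.918]]
force: [-0.8, 0.6, -0.7]
width: 0.0852
grasp_force: 0.0
```

Request:
{"method": "servo_tool", "body": {
  "increments": "0 0 0 0 0 -1; 0 0 0 0 0 -1; 0 0 0 0 0 -1; 0 0 0 0 0 -1; 0 0 0 0 0 -1"
}}

```text
t: 5.83
position: [0.4709, -0.0021, 0.2856]
eef_rot: [[0.783, 0.485, 0.39], [0.552, -0.831, -0.075], [0.287, 0.274, -0.918]]
force: [-0.7, 1.0, -0.2]
width: 0.0856
grasp_force: 0.0
```

Request:
{"method": "servo_tool", "body": {
  "increments": "0 0 0 0 0 -1; 0 0 0 0 0 -1; 0 0 0 0 0 -1; 0 0 0 0 0 -1; 0 0 0 0 0 -1"
}}

```text
t: 6.25
position: [0.4709, -0.0021, 0.2856]
eef_rot: [[0.504, 0.77, 0.39], [0.851, -0.519, -0.075], [0.145, 0.369, -0.918]]
force: [-0.0, 0.3, 0.6]
width: 0.0856
grasp_force: 0.0
```

Request:
{"method": "servo_tool", "body": {
  "increments": "0 0 0 0 0 -1; 0 0 0 0 0 -1; 0 0 0 0 0 -1; 0 0 0 0 0 -1; 0 0 0 0 0 -1"
}}

```text
t: 6.67
position: [0.471, -0.002, 0.2856]
eef_rot: [[0.132, 0.911, 0.39], [0.991, -0.111, -0.075], [-0.025, 0.396, -0.918]]
force: [-0.6, -0.3, -0.0]
width: 0.0853
grasp_force: 0.0
```

Request:
{"method": "servo_tool", "body": {
  "increments": "0 0 0 0 0 -1; 0 0 0 0 0 -1; 0 0 0 0 0 -1; 0 0 0 0 0 -1; 0 0 0 0 0 -1"
}}

```text
t: 7.08
position: [0.471, -0.0021, 0.2856]
eef_rot: [[-0.266, 0.882, 0.39], [0.945, 0.318, -0.075], [-0.19, 0.348, -0.918]]
force: [-0.4, 0.4, 0.5]
width: 0.0855
grasp_force: 0.0
```

```bash
python3 -c "
from h import *
s=monitor.read_state();print(s['position'],s['joint_pos'],np.round(s['eef_rot'],3).tolist())
R,m=Rmill(-34,32);R=R@np.diag([-1,-1,1.])
plan(np.array([.547,.226,.167])+.10*m,R)"
```

```text
[ 0.47095443 -0.00207063  0.28562667] [-0.3171389  -0.84144256 -0.61002845  1.39701211  0.05046484  0.9545955 ] [[-0.266, 0.882, 0.39], [0.945, 0.318, -0.075], [-0.19, 0.348, -0.918]]
t 7.0833 n 9
0.067 0.027 0.007 0.111 -0.289 -0.902; 0.065 0.033 0.005 0.111 -0.289 -0.902; 0.062 0.038 0.003 0.111 -0.289 -0.902; 0.059 0.042 0.001 0.111 -0.289 -0.902; 0.056 0.047 -0.001 0.111 -0.289 -0.902
0.052 0.051 -0.003 0.111 -0.289 -0.902; 0.047 0.055 -0.005 0.111 -0.289 -0.902; 0.043 0.059 -0.006 0.111 -0.289 -0.902; 0.038 0.062 -0.008 0.111 -0.289 -0.902
```

Request:
{"method": "servo_tool", "body": {
  "increments": "0.067 0.027 0.007 0.11 -0.29 -0.9; 0.065 0.033 0.005 0.11 -0.29 -0.9; 0.062 0.038 0.003 0.11 -0.29 -0.9; 0.059 0.042 0 0.11 -0.29 -0.9; 0.056 0.047 0 0.11 -0.29 -0.9"
}}

```text
t: 7.5
position: [0.4897, 0.1431, 0.2673]
eef_rot: [[-0.537, 0.741, 0.403], [0.736, 0.645, -0.206], [-0.413, 0.186, -0.892]]
force: [1.4, -0.4, 0.5]
width: 0.0858
grasp_force: 0.0
```

Request:
{"method": "servo_tool", "body": {
  "increments": "0.052 0.051 -0.003 0.11 -0.29 -0.9; 0.047 0.055 -0.005 0.11 -0.29 -0.9; 0.043 0.059 -0.006 0.11 -0.29 -0.9; 0.038 0.062 -0.008 0.11 -0.29 -0.9; 0 0 0 0 0 0"
}}

```text
t: 7.92
position: [0.5035, 0.2608, 0.2486]
eef_rot: [[-0.706, 0.557, 0.437], [0.473, 0.83, -0.295], [-0.527, -0.002, -0.85]]
force: [-0.7, 0.6, -1.3]
width: 0.0852
grasp_force: 0.0
```

```bash
python3 -c "
from h import *
s=monitor.read_state();print(s['position'],s['joint_pos'],np.round(s['eef_rot'],3).tolist())
R,m=Rmill(-34,32);R=R@np.diag([-1,-1,1.]);print(R)
plan(np.array([.547,.226,.167])+.10*m,R)"
```

```text
[0.50346331 0.26083754 0.24855252] [ 0.49978033 -0.29039814 -0.33584732  1.24780727 -0.48701795  1.02103867] [[-0.706, 0.557, 0.437], [0.473, 0.83, -0.295], [-0.527, -0.002, -0.85]]
[[-0.70306374  0.5591929   0.43932298]
 [ 0.47422248  0.82903757 -0.29632709]
 [-0.52991926  0.         -0.8480481 ]]
t 7.9167 n 1
-0.010 -0.011 -0.004 -0.001 -0.040 0.032
```

```bash
cat >> h.py <<'E'
def millmodel(c,img,head,az,tilt,col=(0,255,0)):
    R,m=Rmill(az,tilt)
    for h,r in((148,21),(110,21),(95,22),(0,22)):
        P=[proj(c,np.array(head)-m*(148-h)/1e3+r/1e3*(R[:,0]*np.cos(a)+R[:,1]*np.sin(a))) for a in np.linspace(0,6.28,60)]
        cv2.polylines(img,[np.round(np.array(P)*16).astype(int)],True,col,1,cv2.LINE_AA,4)
    print('head px',proj(c,head))
E
python3 -c "
from h import *
c=wsnap('w3');im=c['pixels'].copy();millmodel(c,im,[.547,.226,.167],-34,32)
for p in([.5565,.2178,.09],): cv2.circle(im,tuple(int(x) for x in proj(c,p)),2,(255,0,255),-1)
cv2.imwrite('pics/w3o.png',cv2.resize(im[0:360,110:530],None,fx=1.6,fy=1.6,interpolation=3)); print(c['fx'],c['cx'],c['cy'])"
```

```text
head px [310.503205   202.67344271]
299.0427436808052 314.6416143002373 197.29660807670237
```

View pics/w3o.png

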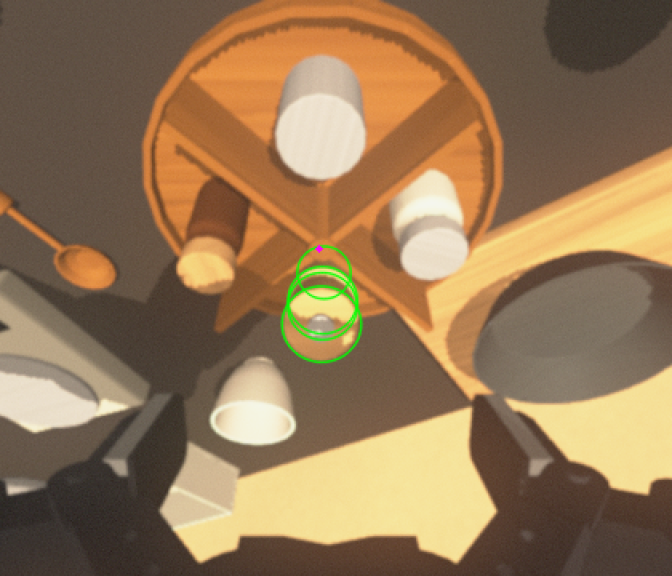

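The wrist view looks down the mill, with the head disc near crop (320,325), matching the model ring. I'll enlarge it to check centring.

```bash
python3 -c "
from h import *
c=load('w3');im=c['pixels'].copy();f=5
A=cv2.resize(im[140:240,270:350],None,fx=f,fy=f,interpolation=3)
im=cv2.resize(im,None,fx=f,fy=f,interpolation=3)
for k in('fx','fy','cx','cy'): c[k]*=f
millmodel(c,im,[.547,.226,.167],-34,32)
cv2.imwrite('pics/w3c.png',np.hstack([A,im[140*f:240*f,270*f:350*f]]))"
```

```text
head px [1552.51602499 1013.36721353]
```

View pics/w3c.png

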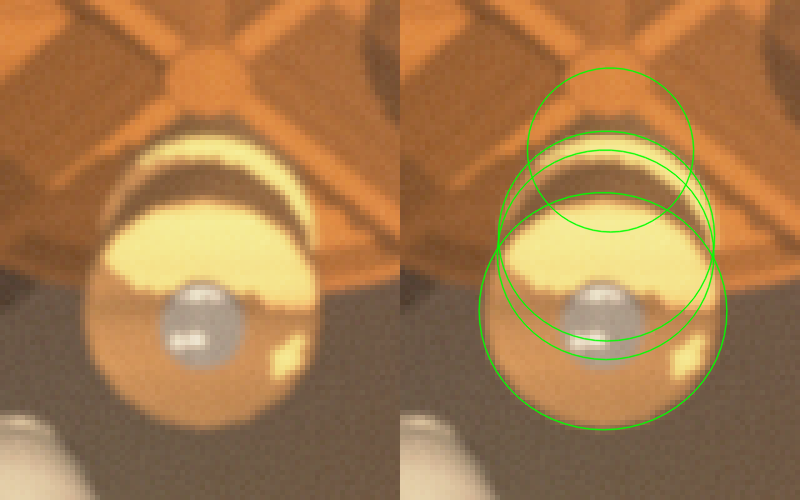

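The model ring matches the head (centre (202,313) seen against (203,311) modelled) and the shoulder arc, to within 1 px. Approaching along the mill axis.

```bash
python3 -c "
from h import *
R,m=Rmill(-34,32);R=R@np.diag([-1,-1,1.])
plan(np.array([.547,.226,.167])-.038*m,R,step=.03)"
```

```text
t 7.9667 n 5
-0.002 -0.001 0.068 -0.000 -0.009 -0.003; -0.002 -0.002 0.068 -0.000 -0.009 -0.003; -0.001 -0.002 0.068 -0.000 -0.009 -0.003; -0.001 -0.002 0.068 -0.000 -0.009 -0.003; -0.001 -0.002 0.068 -0.000 -0.009 -0.003
```

Request:
{"method": "servo_tool", "body": {
  "increments": "-0.003 -0.004 0.068 0 -0.01 0; -0.002 -0.003 0.068 0 -0.01 0; -0.001 -0.002 0.068 0 -0.01 0; -0.001 0 0.068 0 -0.01 0; 0 0 0 0 0 0"
}}

```text
t: 8.38
position: [0.5508, 0.2168, 0.1557]
eef_rot: [[-0.7, 0.567, 0.435], [0.481, 0.824, -0.3], [-0.528, -0.001, -0.849]]
force: [-0.6, 0.0, -1.1]
width: 0.0853
grasp_force: 0.0
```

```bash
python3 -c "
from h import *
R,m=Rmill(-34,32);R=R@np.diag([-1,-1,1.])
plan(np.array([.547,.226,.167])-.038*m,R,step=.02);s=monitor.read_state();print(s['force'],s['width'])"
```

```text
t 8.3833 n 2
0.001 0.007 0.030 -0.030 -0.011 -0.042; 0.001 0.007 0.030 -0.030 -0.011 -0.042
[-0.57011358  0.03525722 -1.13437   ] 0.08529094107509251
```

Request:
{"method": "servo_tool", "body": {
  "increments": "0.001 0.01 0.02 -0.03 -0.01 -0.04; 0.001 0.004 0.02 -0.03 -0.01 -0.04; 0 0 0.02 0 0 0; 0 0 0 0 0 0; 0 0 0 0 0 0"
}}

```text
t: 8.8
position: [0.5641, 0.2177, 0.1389]
eef_rot: [[-0.703, 0.556, 0.443], [0.472, 0.831, -0.294], [-0.532, 0.003, -0.847]]
force: [0.4, -0.0, -0.0]
width: 0.0856
grasp_force: 0.0
```

```bash
python3 -c "
from h import *
R,m=Rmill(-34,32);R=R@np.diag([-1,-1,1.])
plan(np.array([.547,.226,.167])-.038*m,R,step=.02);s=monitor.read_state();print(s['position'],s['force'],s['width'])"
```

```text
t 8.8 n 1
0.003 -0.007 0.010 0.045 0.024 0.016
[0.56407387 0.21770893 0.1388998 ] [ 0.36262647 -0.03571736 -0.01610969] 0.08563429655128317
```

Request:
{"method": "servo_tool", "body": {
  "increments": "0.002 -0.005 0.01 0 0 0; 0 0 0 0 0 0; 0 0 0 0 0 0"
}}

```text
t: 9.05
position: [0.5639, 0.2152, 0.1348]
eef_rot: [[-0.703, 0.556, 0.443], [0.472, 0.831, -0.294], [-0.532, 0.002, -0.847]]
force: [-0.2, 0.2, 0.5]
width: 0.0853
grasp_force: 0.0
```

```bash
python3 -c "
from h import *
R,m=Rmill(-34,32);R=R@np.diag([-1,-1,1.])
plan(np.array([.547,.226,.167])-.038*m,R,step=.02);s=monitor.read_state();print(s['position'],s['force'],s['width'])
c=wsnap('w4');f=4;im=c['pixels'];A=cv2.resize(im,None,fx=f,fy=f,interpolation=3)
for k in('fx','fy','cx','cy'): c[k]*=f
B=A.copy();millmodel(c,B,[.547,.226,.167],-34,32)
cv2.imwrite('pics/w4c.png',cv2.resize(B[150*f:400*f,160*f:480*f],(760,594),interpolation=cv2.INTER_AREA))"
```

```text
t 9.05 n 1
-0.000 -0.001 0.000 0.043 0.023 0.020
[0.56394936 0.21519927 0.13483792] [-0.16378152  0.21520088  0.51258176] 0.0852620049758928
head px [1264.87886936 1167.72980606]
```

View pics/w4c.png

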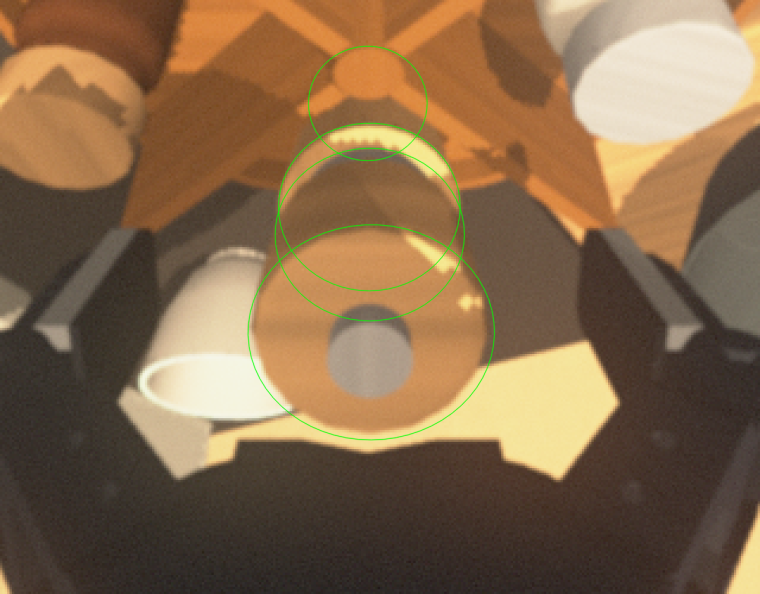

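The head's centre (369) sits midway between the finger edges (155 and 585), so it's centred. Closing.

Request:
{"method": "servo_tool", "body": {
  "increments": "0 0 0 0 0 0; 0 0 0 0 0 0; 0 0 0 0 0 0; 0 0 0 0 0 0; 0 0 0 0 0 0",
  "fingers": 1,
  "force": 40
}}

```text
t: 9.52
position: [0.5642, 0.2153, 0.135]
eef_rot: [[-0.703, 0.556, 0.443], [0.472, 0.831, -0.294], [-0.532, 0.003, -0.847]]
force: [-0.4, -0.3, 0.7]
width: 0.041
grasp_force: 40.2
```

Request:
{"method": "servo_tool", "body": {
  "increments": "0 0 0 0 0 0; 0 0 0 0 0 0; 0 0 0 0 0 0"
}}

```text
t: 9.77
position: [0.5641, 0.2152, 0.1349]
eef_rot: [[-0.703, 0.556, 0.443], [0.472, 0.831, -0.294], [-0.532, 0.002, -0.847]]
force: [-0.6, 0.7, 1.1]
width: 0.0412
grasp_force: 40.2
```

```bash
python3 -c "
from h import *
s=monitor.read_state();R=np.array(s['eef_rot']);p=s['position'];print(p,s['force'],s['width'])
print('up row', np.round(R.T@[0,0,.006]/.4,4), np.round(R.T@[0,0,.04]/.4,4))"
```

```text
[0.56412885 0.21523167 0.13488946] [-0.56450895  0.68032806  1.09266921] 0.04118084656667551
up row [-0.008   0.     -0.0127] [-0.0532  0.0002 -0.0847]
```

Request:
{"method": "servo_tool", "body": {
  "increments": "-0.008 0 -0.0127 0 0 0; -0.0133 0 -0.0212 0 0 0; -0.02 0 -0.032 0 0 0; -0.02 0 -0.032 0 0 0; -0.02 0 -0.032 0 0 0"
}}

```text
t: 10.18
position: [0.5638, 0.215, 0.1974]
eef_rot: [[-0.703, 0.556, 0.443], [0.472, 0.831, -0.294], [-0.532, 0.002, -0.847]]
force: [1.1, 0.4, -1.8]
width: 0.0411
grasp_force: 40.7
```

Request:
{"method": "servo_tool", "body": {
  "increments": "-0.04 0 -0.0635 0 0 0; -0.04 0 -0.0635 0 0 0; -0.027 0 -0.042 0 0 0; 0 0 0 0 0 0; 0 0 0 0 0 0"
}}

```text
t: 10.6
position: [0.5647, 0.215, 0.2781]
eef_rot: [[-0.702, 0.556, 0.445], [0.473, 0.831, -0.293], [-0.533, 0.005, -0.846]]
force: [-0.8, 0.2, -2.6]
width: 0.0416
grasp_force: 40.9
```

```bash
python3 -c "
from h import *
s=monitor.read_state();print(s['position'],s['force'],s['wrist_torque'],s['width'],s['joint_pos'])
t0=load('top0')
c=snap('top','t2')
c3=wsnap('w5')
A=c['pixels'][110:260,190:330];B=t0['pixels'][110:260,190:330]
img=np.vstack([np.hstack([cv2.resize(A,(390,300),interpolation=3),cv2.resize(B,(390,300),interpolation=3)]),np.hstack([cv2.resize(c3['pixels'],(480,300)),np.zeros((300,300,3),np.uint8)])])
cv2.imwrite('pics/chk.png',img)
# pan refine from w1
w=load('w1')
print('pan from w1 u262',atz(w,262,70,.042),atz(w,262,161,.042),atz(w,171,70,.042),atz(w,353,70,.042))"
```

```text
[0.5646515  0.21495277 0.27806595] [-0.78357476  0.16241976 -2.55474609] [ 0.36440312  0.66412128 -0.05553319] 0.04157594437940734 [ 0.36674359 -0.2647423  -0.2686981   1.2156715  -0.4481256   0.87735078]
pan from w1 u262 [ 0.58374729 -0.19372228  0.042     ] [ 0.51378346 -0.17780986  0.042     ] [ 0.59617808 -0.12351021  0.042     ] [ 0.57131974 -0.26391603  0.042     ]
```

View pics/chk.png

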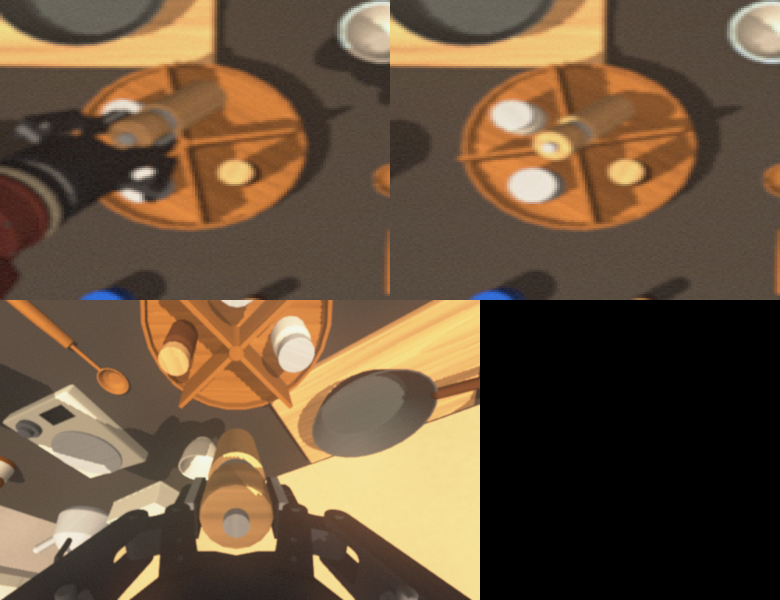

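The mill is held and out of the bay, and the carousel and jars look the same as before. The body now shows beyond the shoulder ring, so I'll measure the mill's angle in the grip from pixel profiles. I've used my ten pictures, so from here it's numbers only.

```bash
python3 -c "
from h import *
im=load('w5')['pixels'];c=load('w5');T=np.array(c['T_tool_cam'])
for v in range(150,300,4): print(v,im[v,308:324].mean(0).astype(int), '|', [int(x) for x in im[v,270:362:6].mean(1)])
def pj(p):
    q=np.linalg.inv(T)@np.r_[p,1]; return c['fx']*q[0]/q[2]+c['cx'],c['fy']*q[1]/q[2]+c['cy']
g=np.array([0,0,-.0187]); 
for b in(-20,-10,0,10,20):
    d=np.array([np.sin(np.radians(b)),0,np.cos(np.radians(b))]);n=np.array([d[2],0,-d[0]])
    f=lambda h,r:np.round(pj(g+d*(.1277-h)+n*r))[1]
    print(b,'foot +-',f(0,.022),f(0,-.022),'shoulder',f(.095,.022),'headtop +-',f(.148,.021),f(.148,-.021),'neckbot of head',f(.11,.021))
" 
```

```text
150 [ 66  83 104] | [83, 84, 86, 84, 86, 83, 84, 84, 85, 83, 81, 88, 84, 86, 84, 85]
154 [ 66  83 104] | [83, 84, 86, 84, 83, 84, 89, 85, 86, 83, 85, 85, 86, 85, 84, 91]
158 [ 66  83 103] | [84, 79, 70, 65, 83, 82, 84, 85, 85, 85, 86, 81, 82, 85, 87, 83]
162 [ 66  83 103] | [78, 58, 62, 64, 63, 86, 86, 85, 80, 87, 83, 83, 88, 84, 85, 85]
166 [ 66  84 102] | [62, 65, 63, 65, 64, 78, 82, 83, 84, 88, 88, 85, 86, 87, 85, 88]
170 [ 67  86 108] | [66, 61, 62, 65, 65, 77, 82, 89, 88, 84, 83, 84, 83, 83, 84, 85]
174 [ 64 100 139] | [64, 66, 64, 67, 68, 73, 92, 101, 101, 107, 88, 82, 83, 86, 83, 83]
178 [ 63 100 140] | [67, 64, 64, 64, 66, 92, 96, 102, 103, 105, 105, 81, 83, 80, 84, 87]
182 [ 64 100 139] | [111, 74, 70, 73, 85, 91, 93, 99, 103, 110, 110, 94, 80, 84, 86, 89]
186 [ 64 101 140] | [133, 125, 83, 90, 97, 95, 92, 100, 105, 106, 109, 106, 84, 84, 85, 86]
190 [ 65 101 140] | [140, 134, 140, 85, 94, 94, 92, 102, 105, 105, 109, 110, 85, 79, 85, 88]
194 [ 65 101 140] | [143, 139, 176, 91, 98, 94, 96, 104, 101, 106, 107, 108, 83, 88, 87, 84]
198 [ 64 100 138] | [139, 144, 185, 122, 95, 9
[... 2176 characters left out ...]
 | [134, 134, 131, 128, 130, 110, 150, 156, 155, 153, 96, 125, 126, 126, 126, 118]
294 [137 155 172] | [143, 140, 140, 139, 140, 153, 151, 157, 155, 154, 142, 137, 137, 129, 135, 127]
298 [136 154 172] | [147, 143, 143, 146, 142, 155, 152, 158, 154, 152, 154, 140, 138, 141, 139, 126]
-20 foot +- 219.0 269.0 shoulder 220.0 headtop +- 224.0 330.0 neckbot of head 222.0
-10 foot +- 195.0 243.0 shoulder 211.0 headtop +- 234.0 335.0 neckbot of head 217.0
0 foot +- 170.0 218.0 shoulder 202.0 headtop +- 245.0 337.0 neckbot of head 213.0
10 foot +- 145.0 193.0 shoulder 195.0 headtop +- 259.0 336.0 neckbot of head 210.0
20 foot +- 119.0 169.0 shoulder 189.0 headtop +- 273.0 334.0 neckbot of head 209.0
```

The profile gives the foot edge at v=172, the shoulder at 203 and the head at 247, which matches a mill aligned with the tool to about 1°. Now transferring upright above the pan (0.583, −0.194).

```bash
python3 -c "
from h import *
plan([.583,-.194,.25],Rdown(np.radians(100)),step=.03)"
```

```text
t 10.7 n 14
-0.035 -0.059 0.027 0.185 0.432 0.642; -0.039 -0.056 0.026 0.185 0.432 0.642; -0.043 -0.054 0.026 0.185 0.432 0.642; -0.047 -0.051 0.025 0.185 0.432 0.642; -0.050 -0.047 0.024 0.185 0.432 0.642
-0.054 -0.044 0.023 0.185 0.432 0.642; -0.057 -0.041 0.021 0.185 0.432 0.642; -0.060 -0.037 0.020 0.185 0.432 0.642; -0.063 -0.033 0.018 0.185 0.432 0.642; -0.065 -0.030 0.016 0.185 0.432 0.642
-0.067 -0.026 0.014 0.185 0.432 0.642; -0.069 -0.022 0.012 0.185 0.432 0.642; -0.070 -0.017 0.009 0.185 0.432 0.642; -0.072 -0.013 0.007 0.185 0.432 0.642
```

Request:
{"method": "servo_tool", "body": {
  "increments": "-0.035 -0.059 0.027 0.185 0.432 0.642; -0.039 -0.056 0.026 0.185 0.432 0.642; -0.043 -0.054 0.026 0.185 0.432 0.642; -0.047 -0.051 0.025 0.185 0.432 0.642; -0.05 -0.047 0.024 0.185 0.432 0.642"
}}

```text
t: 11.12
position: [0.5703, 0.0673, 0.2653]
eef_rot: [[-0.583, 0.769, 0.263], [0.733, 0.637, -0.238], [-0.351, 0.054, -0.935]]
force: [0.1, 1.0, -2.0]
width: 0.041
grasp_force: 40.9
```

Request:
{"method": "servo_tool", "body": {
  "increments": "-0.054 -0.044 0.023 0.185 0.432 0.642; -0.057 -0.041 0.021 0.185 0.432 0.642; -0.06 -0.037 0.02 0.185 0.432 0.642; -0.063 -0.033 0.018 0.185 0.432 0.642; -0.065 -0.03 0.016 0.185 0.432 0.642"
}}

```text
t: 11.53
position: [0.5776, -0.079, 0.2562]
eef_rot: [[-0.378, 0.92, 0.103], [0.913, 0.389, -0.123], [-0.153, 0.047, -0.987]]
force: [-0.1, -0.2, -2.4]
width: 0.0413
grasp_force: 40.9
```

Request:
{"method": "servo_tool", "body": {
  "increments": "-0.067 -0.026 0.014 0.185 0.432 0.642; -0.069 -0.022 0.012 0.185 0.432 0.642; -0.07 -0.017 0.009 0.185 0.432 0.642; -0.072 -0.013 0.007 0.185 0.432 0.642; 0 0 0 0 0 0"
}}

```text
t: 11.95
position: [0.5828, -0.1999, 0.2458]
eef_rot: [[-0.165, 0.986, -0.005], [0.986, 0.165, 0.004], [0.005, -0.004, -1.0]]
force: [1.3, -0.4, -1.1]
width: 0.041
grasp_force: 41.1
```

```bash
python3 -c "
from h import *
s=monitor.read_state();print(s['position'],s['force'],s['width'],s['joint_pos'])
plan([.583,-.194,.165],Rdown(np.radians(100)),step=.03)
im=wsnap('w6')['pixels']
for v in range(150,262,4): print(v,im[v,308:324].mean(0).astype(int),'|', [int(x) for x in im[v,270:362:6].mean(1)])"
```

```text
[ 0.58275722 -0.19988541  0.24579819] [ 1.25992684 -0.44233925 -1.08788531] 0.041000801825607176 [-5.42655916e-01  1.66374412e-01  1.91005344e-01  1.60171751e+00
  5.70457143e-04  8.62284126e-01]
t 11.95 n 3
0.004 0.001 0.067 -0.017 -0.017 -0.033; 0.005 0.001 0.067 -0.017 -0.017 -0.033; 0.005 0.001 0.067 -0.017 -0.017 -0.033
150 [194 217 229] | [142, 143, 143, 145, 143, 146, 213, 215, 216, 213, 214, 213, 217, 211, 213, 218]
154 [193 216 228] | [140, 140, 143, 144, 144, 144, 213, 214, 214, 211, 213, 213, 215, 213, 215, 216]
158 [192 216 228] | [141, 142, 143, 145, 143, 183, 208, 213, 210, 215, 214, 214, 211, 209, 215, 217]
162 [192 216 228] | [140, 147, 140, 138, 143, 213, 207, 212, 211, 213, 214, 215, 212, 208, 209, 215]
166 [192 215 228] | [140, 143, 142, 144, 179, 212, 211, 212, 213, 211, 209, 212, 211, 216, 214, 211]
170 [185 211 226] | [138, 144, 141, 144, 212, 209, 212, 203, 209, 213, 210, 212, 211, 214, 215, 209]
174 [ 89 134 184] | [141, 142, 143, 168, 210, 203, 145, 139, 133, 137, 210, 212, 209, 210, 215, 216]
178 [ 89 135 185] | [142, 140, 142, 210, 211, 139, 138, 138, 138, 
[... 1323 characters left out ...]
0, 183, 157, 68]
234 [ 79 127 179] | [67, 111, 131, 135, 136, 137, 133, 130, 127, 125, 120, 113, 108, 121, 154, 69]
238 [ 77 122 172] | [77, 109, 133, 128, 132, 130, 130, 126, 122, 117, 115, 109, 106, 94, 119, 93]
242 [ 78 124 174] | [62, 104, 125, 125, 128, 122, 129, 127, 126, 123, 110, 107, 101, 96, 71, 65]
246 [ 98 161 218] | [52, 113, 119, 125, 136, 142, 149, 164, 159, 140, 127, 115, 102, 95, 75, 61]
250 [117 198 237] | [54, 117, 129, 138, 174, 184, 185, 184, 183, 183, 183, 159, 111, 95, 85, 60]
254 [126 210 237] | [55, 129, 151, 183, 193, 189, 191, 190, 191, 190, 188, 189, 162, 113, 89, 61]
258 [122 203 238] | [74, 138, 185, 191, 188, 187, 188, 188, 189, 190, 187, 187, 185, 160, 93, 58]
```

Still aligned, with the foot edge at v≈172. Lowering until it touches.

Request:
{"method": "servo_tool", "body": {
  "increments": "0.005 0 0.065 0 0 0; 0.005 0 0.065 0 0 0; 0.004 0 0.065 0 0 0; 0 0 0 0 0 0; 0 0 0 0 0 0"
}}

```text
t: 12.42
position: [0.5819, -0.1874, 0.1713]
eef_rot: [[-0.175, 0.985, -0.001], [0.985, 0.175, 0.002], [0.002, -0.001, -1.0]]
force: [0.4, -0.1, -0.2]
width: 0.0413
grasp_force: 41.2
```

Request:
{"method": "servo_tool", "body": {
  "increments": "0 0 0.01 0 0 0; 0 0 0.01 0 0 0; 0 0 0 0 0 0; 0 0 0 0 0 0"
}}

```text
t: 12.75
position: [0.5835, -0.1891, 0.1656]
eef_rot: [[-0.174, 0.985, 0.003], [0.985, 0.174, -0.0], [-0.001, 0.003, -1.0]]
force: [0.1, 0.2, -2.0]
width: 0.0415
grasp_force: 41.2
```

Request:
{"method": "servo_tool", "body": {
  "increments": "-0.005 0 0.01 0 0 0; -0.005 0 0.01 0 0 0; 0 0 0 0 0 0; 0 0 0 0 0 0"
}}

```text
t: 13.08
position: [0.5837, -0.193, 0.1563]
eef_rot: [[-0.173, 0.985, 0.001], [0.985, 0.173, 0.001], [0.001, 0.001, -1.0]]
force: [-0.7, 0.2, -2.4]
width: 0.0409
grasp_force: 41.2
```

Request:
{"method": "servo_tool", "body": {
  "increments": "0 0 0.007 0 0 0; 0 0 0.003 0 0 0; 0 0 0 0 0 0; 0 0 0 0 0 0"
}}

```text
t: 13.42
position: [0.5842, -0.1931, 0.1535]
eef_rot: [[-0.174, 0.985, 0.003], [0.985, 0.174, -0.0], [-0.001, 0.003, -1.0]]
force: [-0.6, -0.6, 4.3]
width: 0.0411
grasp_force: 41.8
```

Contact at TCP z 0.1535, where expected. Releasing.

Request:
{"method": "servo_tool", "body": {
  "increments": "0 0 -0.001 0 0 0; 0 0 0 0 0 0; 0 0 0 0 0 0; 0 0 0 0 0 0; 0 0 0 0 0 0",
  "fingers": -1
}}

```text
t: 13.83
position: [0.5838, -0.1928, 0.153]
eef_rot: [[-0.174, 0.985, 0.002], [0.985, 0.174, 0.001], [0.0, 0.002, -1.0]]
force: [0.5, 1.2, 0.1]
width: 0.0854
grasp_force: 0.0
```

Request:
{"method": "servo_tool", "body": {
  "increments": "0 0 0 0 0 0; 0 0 -0.03 0 0 0; 0 0 -0.08 0 0 0; 0 0 -0.1 0 0 0; 0 0 -0.1 0 0 0"
}}

```text
t: 14.25
position: [0.583, -0.1925, 0.2789]
eef_rot: [[-0.174, 0.985, 0.001], [0.985, 0.174, 0.001], [0.001, 0.001, -1.0]]
force: [1.3, -0.1, 1.0]
width: 0.0853
grasp_force: 0.0
```

```bash
python3 -c "
from h import *
s=monitor.read_state();print(s['t'],s['position'],s['force'],s['width'])
c=wsnap('w7');im=c['pixels'];hsv=cv2.cvtColor(im,cv2.COLOR_BGR2HSV)
M=((hsv[...,1]>95)&(hsv[...,0]>6)&(hsv[...,0]<28)&(hsv[...,2]>70)).astype(np.uint8)
n,l,st,ce=cv2.connectedComponentsWithStats(M)
print([(st[i].tolist(),ce[i].round()) for i in range(1,n) if st[i,4]>300])
for h in(0,.095,.148): print(h,proj(c,[.5842,-.1931,.042+h]))
t=snap('top','t3');s2=snap('scene','s3');a=cv2.absdiff(t['pixels'],load('top0')['pixels']).max(2)
print('carousel region diff',(a[135:230,210:305]>40).sum(),'spoon',(a[185:262,320:345]>40).sum(),'bowl',(a[105:145,308:348]>40).sum())
d=cv2.absdiff(s2['pixels'],load('scene0')['pixels']).max(2)>40
print('scene carousel',d[185:270,340:440].sum(),[d[y0:y1,x0:x1].sum() for y0,y1,x0,x1 in((230,270,275,320),(135,170,170,203),(215,260,470,515),(155,210,305,342),(155,190,370,445))])
im=s2['pixels']
for h in(0,.148): print(proj(s2,[.5842,-.1931,.042+h]))
hs=cv2.cvtColor(im,cv2.COLOR_BGR2HSV);M=((hs[...,1]>80)&(hs[...,0]<28)&d).astype(np.uint8)
n,l,st,ce=cv2.connectedComponentsWithStats(M);print([(st[i].tolist(),ce[i].round()) for i in range(1,n) if st[i,4]>100])
"
```

```text
14.25 [ 0.58298197 -0.19249359  0.27891571] [ 1.27914714 -0.09285661  1.03187494] 0.08527532775208832
[([253, 0, 52, 28, 1004], array([281.,  11.])), ([551, 109, 89, 280, 12561], array([610., 267.])), ([292, 154, 50, 73, 2494], array([316., 191.])), ([210, 316, 36, 35, 759], array([230., 331.]))]
0 [315.96547228 168.65485187]
0.095 [316.61880691 186.38959887]
0.148 [317.19687381 202.0812057 ]
carousel region diff 553 spoon 179 bowl 0
scene carousel 1051 [np.int64(0), np.int64(155), np.int64(0), np.int64(106), np.int64(27)]
[248.70206098 194.32618825]
[240.67302826 157.4899179 ]
[([189, 0, 54, 61, 2088], array([218.,  24.])), ([331, 0, 60, 104, 1344], array([361.,  64.])), ([374, 0, 101, 87, 4651], array([424.,  40.])), ([174, 137, 20, 13, 135], array([185., 141.])), ([233, 152, 23, 48, 619], array([245., 176.])), ([327, 159, 12, 18, 106], array([333., 168.])), ([382, 182, 24, 32, 318], array([394., 200.])), ([348, 212, 45, 35, 666], array([371., 230.]))]
```

The mill stands upright where the model predicts in both the wrist and scene views. I'm checking that the jars, spoon and loose things haven't shifted, by template matching.

```bash
python3 -c "
from h import *
def tm(a,b,x0,y0,x1,y1,m=8):
    A=cv2.imread(f'pics/{a}.png');B=cv2.imread(f'pics/{b}.png')
    r=cv2.matchTemplate(B[y0-m:y1+m,x0-m:x1+m],A[y0:y1,x0:x1],cv2.TM_CCOEFF_NORMED);_,v,_,l=cv2.minMaxLoc(r);return l[0]-m,l[1]-m,round(v,2)
for n,b in dict(squat=(402,220,424,252),slim=(365,184,382,208),tin=(405,195,420,212),honey=(172,136,202,170),bowl=(277,231,317,268),spoon=(306,158,342,208),spoonhead=(306,190,330,208),mug=(472,215,512,260),blue=(422,162,444,188),mini=(376,153,390,174),partR=(420,205,445,235)).items(): print('scene',n,tm('scene0','s3',*b))
for n,b in dict(squat=(225,158,246,178),slim=(266,187,284,205),tin=(230,192,254,213),spoon=(322,190,344,258),hon=(470,195,505,220),part=(275,165,302,190)).items(): print('top',n,tm('top0','t3',*b))
"
```

```text
scene squat (0, 0, 0.99)
scene slim (0, 0, 0.99)
scene tin (0, 0, 0.99)
scene honey (0, 0, 0.91)
scene bowl (0, 0, 1.0)
scene spoon (0, 0, 0.84)
scene spoonhead (0, 0, 1.0)
scene mug (0, 0, 1.0)
scene blue (0, 0, 1.0)
scene mini (0, 0, 0.98)
scene partR (0, 0, 0.97)
top squat (0, 0, 0.98)
top slim (0, 0, 0.99)
top tin (0, 0, 0.99)
top spoon (0, 0, 0.81)
top hon (-8, -8, 0.27)
top part (0, 0, 0.79)
```

Nothing else has moved. The honey jar is hidden by the arm in the top view but unmoved in the scene view.

```bash
python3 -c "
from h import *
print(ticket.finish_job())"
```

```text
the job is handed in; nothing more can be done
None
```

I zeroed the empty scale, lifted the pepper mill off the carousel without moving it or its jars, stood the mill upright on the pan and let go, then handed the job in at about 14 s; no verdict came back.

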